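# Lock a roller's axle pin with its spring clip

## Robot

A 7-joint arm with a two-finger parallel gripper is mounted at the origin on a cart in front of the work surface, level with it; the furniture and walls round the work are solid. World frame = base frame: x ahead of the robot, y to its left, z up, the work surface at z = 0. Lengths are in m, angles in rad, forces in N, time in s.
With the tool pointing down it reaches from about 0.4 to 0.9 m from the base axis. Payload 5.5 kg.
Tool frame: the origin (TCP) lies midway between the tips of the shut fingers; the grasp point (between the pads) lies 19 mm behind it (manip.grip_depth is the distance from the TCP to the grasp point, in m); z points along the fingers, y is the line along which they close (so a half turn about z gives the same grasp; the last joint's range is limited). The gripper opens to 92 mm and grips with 3 to 60 N. Pads are 19 mm wide; open, the fingers measure 130 mm over their backs; the gripper's body (75 mm by 190 mm) begins 47 mm behind the grasp point.
Start: joints at [-0.978, 0.501, -0.427, 1.55, 0.221, 1.138, -0.21], TCP at [0.21, 0.615, 0.199] pointing down, gripper open.
Joint ranges: [-2.88, 2.88], [-0.31, 2.03], [-1.54, 1.56], [0.2, 2.42], [-1.41, 4.55], [0.19, 2.02], [-2.57, 2.57]. Speed limits (rad/s): [2.57, 2.57, 3.14, 3.14, 3.14, 3.14, 3.14].

## Interface

Orientations are given as a unit quaternion [x, y, z, w].
In Python, from bench import manip, effector, viewer gives the robot as it stands. Calls block until the motion is done:
- manip.move_pose(position, orientation): joint-space move of the TCP to a pose.
- manip.servo_line(position, ori=None, vel=0.15): straight line of the TCP; ori=None keeps the orientation; vel is the mean speed in m/s.
- manip.movej(angles): joint-space move.
- effector.open_jaws() and effector.close(f_grip=None): open the fingers fully, or close them until they stop; f_grip is the grip in N (None keeps the last).
- manip.sleep(seconds).
- manip.solve_ik(position, orientation): joint angles nearest the present ones, or None.
- viewer.get_image(name): name is "scene" or "top"; returns the picture (400x640x3 uint8, red, green, blue); there is no depth.
- viewer.get_calibration(name): a dict with "vfov" (degrees; the focal length in pixels is half the picture's height over the tangent of half this angle, whatever the lens; pixels are square), "cx", "cy" (the principal point, pixels), "dist_coeffs" ([k1, k2, p1, p2, k3] as OpenCV has them; the pictures are not rectified), "eye" and "attitude" of the camera in the world. Camera axes: x right, y down, z forward; pixel columns grow to the right and rows downward; lengths in m; the calibration is good to about 2 mm. A picture is of the moment at which its call begins. get_calibration takes no time and is no camera call.
A pose or a line that the arm cannot do raises manip.PlanningError and nothing moves.
- manip.hand_in(): hands the job in; it is judged then, once.
Readings, each from a call of its own:
- manip.current_clock(): time.
- manip.current_q(): joint angles.
- manip.current_joint_velocities(): joint speeds.
- manip.current_tau(): joint torques, N m.
- manip.current_tool_pos(): TCP position.
- manip.current_tcp_rot(): TCP orientation.
- manip.current_force(): force on the tool from outside, world axes, zero at the start.
- manip.current_wrist_torque(): the same for the moment, N m.
- manip.current_finger_gap(): finger opening in m.
- manip.current_gripper_force(): force on a finger pad.
Only numpy, scipy, OpenCV 4.12 (cv2) and the standard library are available. Lean on these libraries where they do the work, as an engineer would, in place of code of your own. Each camera call takes 0.05 s, during which the arm holds its last target. There are 200 camera calls.

## Task

Push the roller rest's axle pin fully home by its round head until the head bears on the bronze bush, then take the larger of the two spring clips out of the wooden rack and press it legs-down into the groove that has come out at the pin's other end, until it snaps fully home. Work by feel: press firmly but gently, never ram the pin or the clip, and leave the smaller clip in the rack.

Things in the scene. Friction and masses are not known exactly. Their poses are not given: they have to be found in the camera images.
- stand: Bench roller rest, fixed: grey base plate 88 x 114 x 8 mm, two upright cheeks with round heads (outer faces at local y = +-36 mm, tops 83 mm above the bench), black roller of 44 mm diameter between them (top 84 mm above the bench). Origin: centre of the plate's underside; z up; the axle runs along local y, level, 62 mm up. More than 30 N of push damages stand, bush or pin.
- axle_mid (a point): Middle of the stand on the axle's axis (62 mm up), axes of the stand; fixed to the stand. A bronze bush, 29 mm diameter, 104 mm long, sticks out of both cheeks; it is clamped, its middle anywhere within 14 mm of this point along y. The steel axle pin (24 mm diameter) slides endwise in it with about 5 N of friction. Neither bush nor pin position is reported: feel for them.
- head_side (a point): Fixed to the stand, on the axle's axis, 62 mm to the +y side of axle_mid: here lies the flat outer face of the pin's round head (34 mm diameter, 9.5 mm thick) when the pin is home in a centred bush; so home may be up to 14 mm either way. The pin starts 7 to 18 mm farther out (+y). Push along -y until the head bears on the bush: a solid stop, well felt at 10 to 15 N.
- groove_side (a point): Fixed to the stand, on the axis, 57 mm to the -y side of axle_mid: middle of the clip's place in the pin's groove when the pin is home in a centred bush (up to 14 mm either way): always 119 mm, give or take 1, from the head's outer face. Groove 11 mm wide, root 17 mm diameter, its first 1 mm inside the bush; beyond it a 24 mm collar 12 mm long. With the pin out, the bush covers it.
- clip_bore (a point): Larger spring clip, to be fitted: dark steel fork 8 mm thick, 34 wide, 69 tall, legs down in a rack slot. Point: centre of the bore between its legs, 11 mm above its foot; z up to the tab, y through its thickness (along the axle when fitted, either way round). Over the groove the leg nibs touch with this point 14 mm above the axis; about 10 N snaps it down onto the axis. Over thicker parts they touch 5 mm higher.
- clip_tab (a point): Grip point on the larger clip's flat tab, 44 mm above the bore centre, 14 mm below the tab's top, same axes. Tab 22 mm wide (local x), 8 mm thick (local y), free from 16 to 58 mm above the bore centre. Gripped here across its thickness, fingertips reaching up to 20 mm below this point still pass over cheeks and roller when the clip is seated. Seating sums to some 25 N of contact force on the pin (legs included); over 40 N bends the clip.
- spare_tab (a point): Middle of the tab of the smaller spring clip (48 mm tall, 24 mm wide, too small for this pin), which stands in another slot of the same rack and stays there. Axes as for the larger clip.
- rack: Fixed hardwood clip rack, 46 x 112 x 24 mm, origin at the centre of its underside; two slots (10 x 39 mm, 16 mm deep) side by side along its local y, 52 mm apart. A clip stands in each (which is where varies), their thickness along the rack's local x.
Things that resemble listed ones, but are neither listed nor needed, are in the scene too. Leave any orange look-alike of the part that bears clip_bore alone.

How it is judged:
By the outcome, as a careful person would: the job done as asked, in the order asked, and still so for the second after the job is handed in, with the robot touching nothing.
It also fails if it takes over 45 s, if anything falls off the work surface, if the arm or the gripper's body presses on something with over 40 N, if the wrist force passes 120 N, or if a joint passes its speed limit or range.

## Working session

There is one attempt and no reset: what is moved stays moved. The work goes in short steps, each a Python script; the robot and the scene stay as the last script left them, time stands still between calls to the robot, and variables do not carry over. Pictures are saved under pics/ and viewed, at most 10 in all, crops included, and the job is handed in when it is done.

```bash
ls; mkdir -p pics; python3 - <<'E'
from bench import manip, effector, viewer
import cv2
for n in("scene","top"):
    im=viewer.get_image(n); cv2.imwrite(f"pics/{n}0.png",im[:,:,::-1]); print(n,viewer.get_calibration(n))
print(manip.current_clock(),manip.current_tcp_rot(),manip.current_force(),manip.grip_depth,manip.current_finger_gap())
E
```

```text
pics
scene {'vfov': 49.5919273151909, 'cx': 318.895504902919, 'cy': 199.16093874180103, 'dist_coeffs': array([-0.10682853,  0.        ,  0.        ,  0.        ,  0.        ]), 'eye': array([ 0.13050191, -0.45263077,  0.43281087]), 'attitude': array([ 0.80448338, -0.25744969,  0.1560399 , -0.51203291])}
top {'vfov': 44.83435947606614, 'cx': 322.31938379668384, 'cy': 194.3041849996443, 'dist_coeffs': array([-0.14549175,  0.        ,  0.        ,  0.        ,  0.        ]), 'eye': array([0.47045193, 0.20051178, 0.89518829]), 'attitude': array([-0.70059658,  0.71021047, -0.04612218,  0.05136402])}
0.1 [ 1.64124777e-01  9.86439183e-01 -8.76033043e-04 -1.69515984e-04] [ 0.63839992 -0.06547045  0.19775201] 0.0188 0.09182198504062442
```

View pics/scene0.png

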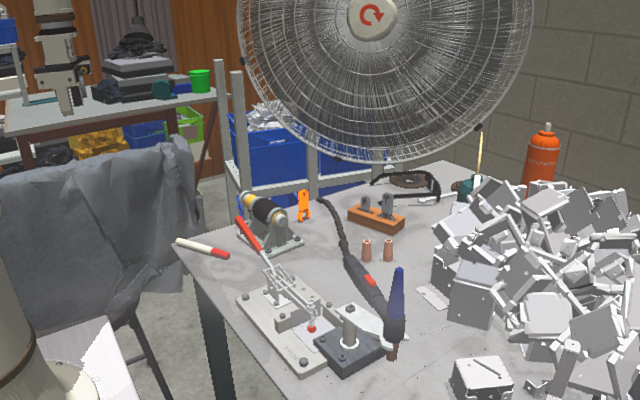

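View pics/top0.png

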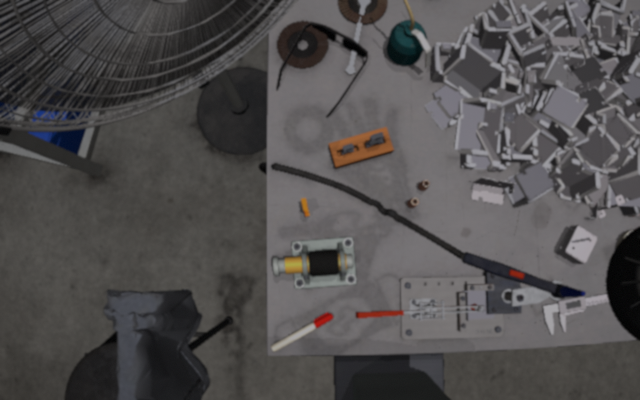

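```bash
cat > h.py <<'E'
import numpy as np, cv2
from scipy.spatial.transform import Rotation as R
from bench import manip, effector, viewer
def cam(n):
    c=viewer.get_calibration(n); f=200/np.tan(np.radians(c["vfov"])/2)
    K=np.array([[f,0,c["cx"]],[0,f,c["cy"]],[0,0,1.]])
    return K,c["dist_coeffs"],np.array(c["eye"]),R.from_quat(c["attitude"]).as_matrix()
def ray(n,uv):
    K,d,e,A=cam(n); p=cv2.undistortPoints(np.array([[uv]],float),K,d)[0,0]
    return e,A@np.array([p[0],p[1],1.])
def onz(n,uv,z):
    e,r=ray(n,uv); return e+r*(z-e[2])/r[2]
def proj(n,P):
    K,d,e,A=cam(n); return cv2.projectPoints(np.atleast_2d(P).astype(float),cv2.Rodrigues(A.T)[0],-A.T@e,K,d)[0][:,0]
def tri(uvt,uvs):
    M=np.zeros((3,3));b=np.zeros(3)
    for n,uv in(("top",uvt),("scene",uvs)):
        e,r=ray(n,uv); r=r/np.linalg.norm(r); Q=np.eye(3)-np.outer(r,r); M+=Q;b+=Q@e
    return np.linalg.solve(M,b)
E
python3 - <<'E'
from h import *
t=cv2.imread("pics/top0.png"); s=cv2.imread("pics/scene0.png")
a=cv2.resize(t[120:300,260:410],None,fx=4,fy=4,interpolation=3)[:600]
a=cv2.resize(t[120:300,262:412],(500,600),interpolation=3)
b=cv2.resize(s[175:265,225:415],(800,379),interpolation=3)
cv2.imwrite("pics/ct.png",a); cv2.imwrite("pics/cs.png",b)
for uv in((292,240),(353,238),(357,286),(296,290)): print(onz("top",uv,.008))
for uv in((329,147),(388,128),(395,150),(334,166)): print(onz("top",uv,.024))
E
```

```text
[0.51015234 0.26281705 0.008     ]
[0.51230555 0.15130055 0.008     ]
[0.42526802 0.14572163 0.008     ]
[0.41951757 0.2562122  0.008     ]
[0.67923312 0.19274224 0.024     ]
[0.71406256 0.08257684 0.024     ]
[0.67201923 0.07112959 0.024     ]
[0.64344479 0.18413863 0.024     ]
```

View pics/ct.png

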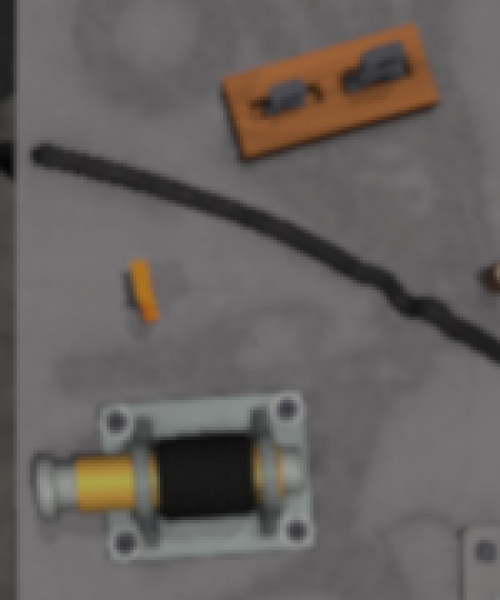

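View pics/cs.png

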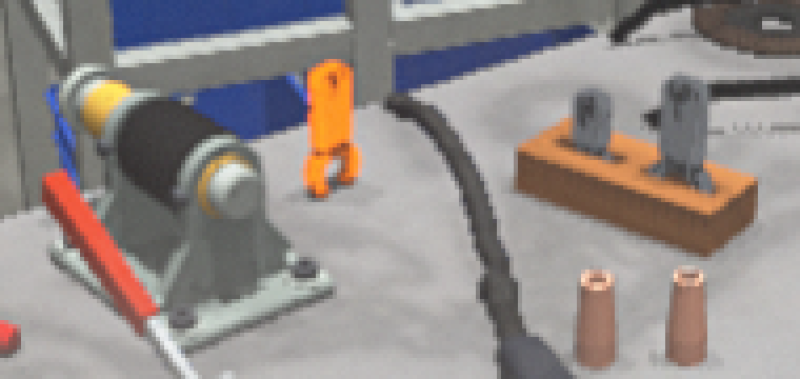

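The top crop shows the stand lower left, with the pin head and the bronze at +y (crop 35–140, 487). The pin end is at crop (300,467). In the rack, the larger clip is the right-hand one (crop 385,60). The scene crop confirms this: large tab top at (686,80), small one at (593,95), pin end face at (237,190). The orange decoy stands alone.

```bash
python3 - <<'E'
from h import *
T=lambda u,v:(262+u/3.3333-.35,120+v/3.3333-.35); S=lambda u,v:(225+u/4.2105-.4,175+v/4.2105-.4)
B=np.array([onz("top",T(*p),.011) for p in((117,422),(287,409),(297,530),(125,542))])
c=B.mean(0); d=(B[0]-B[1])+(B[3]-B[2]); d2=(B[0]-B[3])+(B[1]-B[2])
print("stand",c,"yaw(y axis)",np.degrees(np.arctan2(-d[0],d[1])),np.degrees(np.arctan2(d2[1],d2[0])),np.linalg.norm(B-np.roll(B,1,0),axis=1))
t=cv2.imread("pics/top0.png");s=cv2.imread("pics/scene0.png")
def comp(im,lo,hi,roi):
    m=cv2.inRange(cv2.cvtColor(im,cv2.COLOR_BGR2HSV),lo,hi); x0,y0,x1,y1=roi; k=np.zeros_like(m);k[y0:y1,x0:x1]=m[y0:y1,x0:x1];return k
br=comp(t,(18,90,90),(35,255,255),(265,240,300,290)); P=np.argwhere(br)[:,::-1]
print("bronze left top px",P.mean(0),P.min(0),P.max(0),onz("top",P.mean(0),.0665), "head left",onz("top",T(35,487),.07))
print("pin end tri",tri(T(302,467),S(240,190)), "at z62",onz("top",T(302,467),.062), onz("scene",S(240,190),.062))
rk=comp(t,(4,110,60),(16,255,255),(320,115,405,175)); h=cv2.convexHull(np.argwhere(rk)[:,::-1].astype(np.int32))
box=cv2.boxPoints(cv2.minAreaRect(h)); print("rack box",box)
C=np.array([onz("top",p,.024) for p in box]); print(C.mean(0),C, np.linalg.norm(C-np.roll(C,1,0),axis=1))
print("clip top tri",tri(T(386,52),S(686,80)),"spare",tri(T(289,88),S(593,95)))
print("scene tab at z.077",onz("scene",S(686,80),.077),"top",onz("top",T(386,55),.077))
# fitted model reprojections
E
```

```text
stand [0.46881897 0.2055891  0.011     ] yaw(y axis) 3.411997976461064 3.5247201741472938 [0.06512916 0.09303152 0.0657458  0.09340743]
bronze left top px [292.00416667 264.5125    ] [284 257] [299 273] [0.46590318 0.25897804 0.0665    ] head left [0.46415234 0.29243338 0.07      ]
pin end tri [0.47133716 0.15712771 0.06434296] at z62 [0.4726364  0.15630639 0.062     ] [0.47216588 0.16163715 0.062     ]
rack box [[327.54904 143.3759 ]
 [386.20712 126.20769]
 [393.38083 150.71782]
 [334.72275 167.88603]]
[0.67857039 0.13454101 0.024     ] [[0.68613084 0.19531205 0.024     ]
 [0.71754165 0.08579522 0.024     ]
 [0.6706964  0.07418076 0.024     ]
 [0.63991269 0.182876   0.024     ]] [0.04786202 0.11393233 0.04826357 0.11297032]
clip top tri [0.6860018  0.10903148 0.07579651] spare [0.67264743 0.15912175 0.0529551 ]
scene tab at z.077 [0.68313075 0.10727677 0.077     ] top [0.68478031 0.10869743 0.077     ]
```

```bash
cat >> h.py <<'E'
SY=np.radians(3.45); A=np.array([-np.sin(SY),np.cos(SY),0]); X=np.array([np.cos(SY),np.sin(SY),0]); C0=np.array([.4688,.2056,.062])
RY=np.radians(15.7); RX=np.array([np.cos(RY),np.sin(RY),0]); CLIP=np.array([.6858,.1093,.063])
def down(yd):
    z=np.array([0,0,-1.]); return R.from_matrix(np.c_[np.cross(yd,z),yd,z]).as_quat()
def F(n=3):
    return np.mean([(manip.sleep(.02),manip.current_force())[1] for _ in range(n)],0)
def at(p): return np.array([p[0],p[1],p[2]])
E
python3 - <<'E'
from h import *
for n,p,y in(("push",C0+.12*A+[0,0,.12],X),("rack",CLIP+[0,0,.1],RX),("stand",C0-.05*A+[0,0,.12],A)):
    for s in(1,-1): 
        q=manip.solve_ik(p,down(s*y)); print(n,s,None if q is None else np.round(q,2))
E
```

```text
push 1 [-0.55  0.34 -0.13  1.79  0.05  1.01 -0.65]
push -1 [-0.08  0.43 -0.74  1.78  0.33  1.06  2.26]
rack 1 [-0.12  0.58 -0.11  1.47  0.07  1.1   0.03]
rack -1 [-0.91  1.01  1.35  1.5  -0.99  1.42 -2.39]
stand 1 [-0.13  0.23 -0.28  1.95  0.08  0.97  1.19]
stand -1 [-0.56  0.22  0.21  1.96 -0.05  0.97 -1.83]
```

```bash
python3 - <<'E'
from h import *
effector.close(20)
manip.move_pose(C0+.125*A+[0,0,.10],down(X))
p=C0+.125*A; p[2]=.048
manip.servo_line(p,vel=.12); manip.sleep(.15); f0=F()
print(manip.current_clock(),f0,manip.current_finger_gap())
def fa(): return (F(2)-f0)@A
s=.125; contact=None
while s>.05:
    s-=.0015 if contact is None else .001
    q=C0+s*A; q[2]=.048; manip.servo_line(q,vel=.03); f=fa()
    sp=(np.array(manip.current_tool_pos())-C0)@A
    if f>1.5 and contact is None: contact=sp
    print(round(s,4),round(sp,4),round(f,1),end=" | ")
    if f>11: break
print(manip.current_clock(),contact)
E
```

```text
4.2583 [ 0.10272132  0.35000591 -0.49564009] 0.0004962833420342376
0.1235 0.1234 -0.5 | 0.122 0.1219 -0.2 | 0.1205 0.1204 -0.3 | 0.119 0.1189 -0.6 | 0.1175 0.1174 -1.4 | 0.116 0.1159 -0.0 | 0.1145 0.1144 -0.4 | 0.113 0.1129 -0.8 | 0.1115 0.1114 -0.1 | 0.11 0.1099 -0.0 | 0.1085 0.1084 0.2 | 0.107 0.1069 -0.2 | 0.1055 0.1054 -0.2 | 0.104 0.1039 -0.7 | 0.1025 0.1024 0.1 | 0.101 0.1009 -0.5 | 0.0995 0.0994 -0.4 | 0.098 0.0979 0.2 | 0.0965 0.0964 0.0 | 0.095 0.096 2.8 | 0.094 0.0949 4.3 | 0.093 0.0934 4.7 | 0.092 0.0922 4.8 | 0.091 0.0911 4.3 | 0.09 0.09 4.2 | 0.089 0.089 3.9 | 0.088 0.0879 3.8 | 0.087 0.087 4.8 | 0.086 0.086 4.0 | 0.085 0.0852 5.0 | 0.084 0.0851 6.1 | 0.083 0.0849 8.4 | 0.082 0.0848 9.4 | 0.081 0.0847 10.9 | 0.08 0.0845 12.9 | 14.175 0.09599435435211755
```

The pin is home: friction ran at about 5 N over 11 mm, then a solid stop at s = 0.0845. Next I retreat, picture the pin end and grip the clip.

```bash
python3 - <<'E'
from h import *
p=C0+.10*A; p[2]=.048; manip.servo_line(p,vel=.1)
p[2]=.17; manip.servo_line(p,vel=.25)
effector.open_jaws()
manip.move_pose(CLIP+[0,0,.09],down(RX))
for n in("scene","top"): cv2.imwrite(f"pics/{n}1.png",viewer.get_image(n)[:,:,::-1])
g=CLIP+[0,0,.003-manip.grip_depth]
manip.servo_line(g,vel=.15); effector.close(38)
print(manip.current_clock(),manip.current_finger_gap(),manip.current_gripper_force(),F(),manip.current_tool_pos()-g)
for n in("scene","top"): cv2.imwrite(f"pics/{n}2.png",viewer.get_image(n)[:,:,::-1])
s=cv2.imread("pics/scene1.png")[185:265,235:315]; s2=cv2.imread("pics/scene2.png")[165:245,330:430]
a=cv2.resize(s,(400,400),interpolation=3); b=cv2.resize(s2,(400,320),interpolation=3); o=np.zeros((400,800,3),np.uint8); o[:,:400]=a; o[:320,400:]=b
# predicted marks: pin end / bush end at axis-side
cv2.imwrite("pics/c1.png",o)
for k in(-.0385,-.039,-.049,-.061): print(k,[( (proj("scene",C0+k*A+d)[0]-[235,185])*5).round() for d in(np.array([0,0,0]),np.array([0,0,.012]))])
E
```

```text
20.0333 0.005767744147727266 37.999858260154724 [ 0.69691884 -0.16856695 -0.39795458] [-2.21574653e-05 -1.64558937e-05 -2.34334802e-05]
-0.0385 [array([223., 169.]), array([221., 140.])]
-0.039 [array([224., 169.]), array([222., 140.])]
-0.049 [array([239., 179.]), array([237., 150.])]
-0.061 [array([258., 191.]), array([256., 162.])]
```

View pics/c1.png

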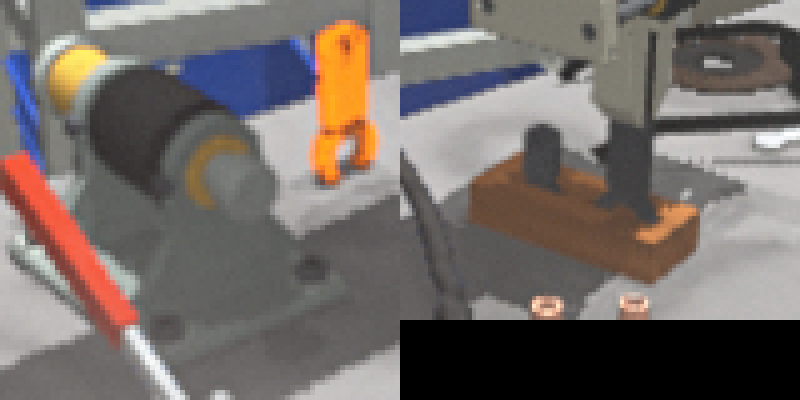

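```bash
python3 - <<'E'
from h import *
p=np.array(manip.current_tool_pos()); 
manip.servo_line(p+[0,0,.03],vel=.08); manip.servo_line(p+[0,0,.13],vel=.25)
print(manip.current_finger_gap(),manip.current_gripper_force(),F(),manip.current_clock())
q=C0-.0438*A; q[2]=.112+.0282
manip.move_pose(q+[0,0,.03],down(A)); manip.servo_line(q,vel=.1); manip.sleep(.1)
for n in("scene","top"): cv2.imwrite(f"pics/{n}3.png",viewer.get_image(n)[:,:,::-1])
print(manip.current_clock(),manip.current_tool_pos()-q,F())
s=cv2.imread("pics/scene3.png")[140:240,230:330]; t=cv2.imread("pics/top3.png")[220:300,290:370]
o=np.hstack([cv2.resize(s,(400,400),interpolation=3),cv2.resize(t,(400,400),interpolation=3)]); cv2.imwrite("pics/c3.png",o)
b=C0-.0438*A; b[2]=.112
for n,d in(("footL",-.017*X-[0,0,.011]),("footR",.017*X-[0,0,.011]),("bore",0*X),("shL",-.011*X+[0,0,.03]),("shR",.011*X+[0,0,.03])): print(n,((proj("scene",b-.004*A+d)[0]-[230,140])*4).round())
E
```

```text
0.005882741825553901 37.999075055122375 [ 0.03380186  0.14565201 -1.27169068] 21.3083
22.975 [0.00067388 0.00021391 0.00061964] [ 0.13621156 -0.31659296 -0.6514214 ]
footL [173. 256.]
footR [237. 235.]
bore [204. 223.]
shL [180. 167.]
shR [222. 154.]
```

View pics/c3.png

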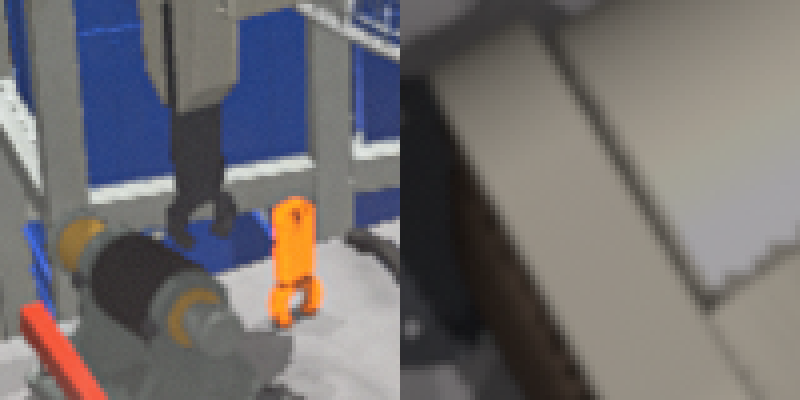

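The clip's bore appears at (205,222) against a predicted (204,223), and both feet lie symmetrically about the pin, so I can go down by feel.

```bash
cat > press.py <<'E'
from h import *
def press(s,dx=0,z0=.086,lim=20):
    q=C0+s*A+dx*X; q[2]=z0+.0282; manip.servo_line(q,vel=.08); manip.sleep(.1); f0=F()
    b=z0
    while b>.0605:
        b-=.001; q[2]=b+.0282; manip.servo_line(q,vel=.03); f=F(2)-f0; z=manip.current_tool_pos()[2]-.0282
        print(round(b*1e3,1),round(z*1e3,1),np.round([f@X,f@A,f[2]],1),end=" | ")
        if z>.0785 and f[2]>5: print("THICK"); return "thick"
        if np.linalg.norm(f)>lim: print("LIMIT"); return "limit"
        if z<.0635 and f[2]>12: print("SEATED"); return "seated"
    return "end"
E
python3 - <<'E'
from press import *
print(press(-.0438),manip.current_clock())
E
```

```text
85.0 85.1 [-0.8  0.2 -0.8] | 84.0 84.0 [ 0.2 -0.2  0. ] | 83.0 82.9 [-0.5  0.2  1. ] | 82.0 81.9 [-0.2  0.4 -0.1] | 81.0 81.0 [-0.6  0.6  0. ] | 80.0 80.0 [-0.3 -0.3  0.4] | 79.0 79.0 [ 0.8  0.2 -0. ] | 78.0 77.9 [-0.9 -0.1  0.7] | 77.0 76.9 [-0.8 -0.6  0.4] | 76.0 76.2 [-1.  -0.1  3.7] | 75.0 75.4 [-0.9  0.2  5.8] | 74.0 74.6 [-1.6  0.1  7.4] | 73.0 73.8 [-0.6  0.4  8.3] | 72.0 72.7 [-1.2  0.4  8.5] | 71.0 71.7 [-1.3  0.5  7.8] | 70.0 70.7 [-0.8 -0.1  8.2] | 69.0 69.4 [-1.2  0.8  6.9] | 68.0 68.1 [-0.5  0.3  5.7] | 67.0 66.5 [-0.5  0.3  1.6] | 66.0 65.4 [-0.3  0.3 -2.5] | 65.0 64.4 [-0.2  0.7 -5.1] | 64.0 63.7 [-1.2  0.1 -4.7] | 63.0 62.9 [-1.7 -0.1 -4.7] | 62.0 62.2 [-1.9 -0.2 -1.1] | 61.0 61.8 [-2.5 -0.   6. ] | 60.0 61.5 [-2.4 -0.3 11.4] | end 31.0167
```

```bash
python3 - <<'E'
from press import *
q=C0-.0438*A; q[2]=.0618+.0282; manip.servo_line(q,vel=.03); effector.open_jaws(); print(F())
manip.servo_line(q+[0,0,.12],vel=.2)
manip.move_pose([.55,-.02,.30],down(A)) if manip.solve_ik([.55,-.02,.30],down(A)) is not None else None
manip.sleep(.2)
for n in("scene","top"): cv2.imwrite(f"pics/{n}4.png",viewer.get_image(n)[:,:,::-1])
print(manip.current_clock(),F(),manip.current_finger_gap())
s=cv2.imread("pics/scene4.png")[160:260,230:330]; t=cv2.imread("pics/top4.png")[220:300,265:365]
cv2.imwrite("pics/c4.png",np.hstack([cv2.resize(s,(400,400),interpolation=3),cv2.resize(t,(400,320),interpolation=3)[:400] if 0 else cv2.copyMakeBorder(cv2.resize(t,(400,320),interpolation=3),0,80,0,0,0)]))
b=C0-.0438*A
print([((proj("scene",b+[0,0,h])[0]-[230,160])*4).round() for h in(0,.058)],[((proj("top",b+[0,0,h])[0]-[265,220])*4).round() for h in(0,.058)])
E
```

```text
[ 0.22267419  0.07644964 -0.15992868]
34.6333 [0.08541462 0.05938043 0.13331764] 0.09188912299234896
[array([205., 239.]), array([198., 123.])] [array([336., 162.]), array([343., 162.])]
```

View pics/c4.png

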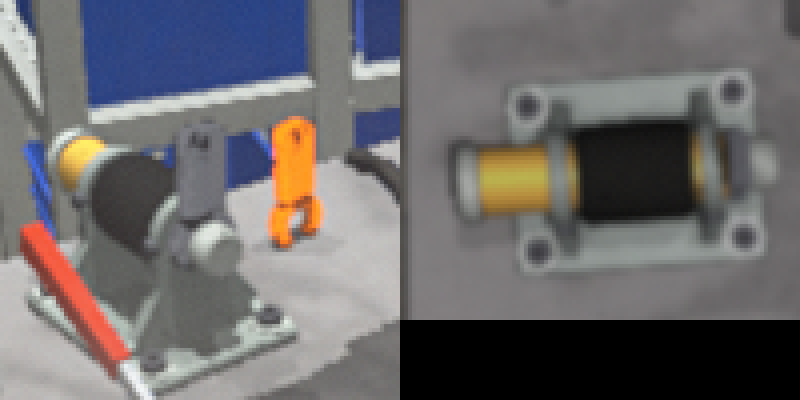

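The clip stands upright behind the collar: its tab top is at (198,122) against a predicted (198,123), so it is fully home. The head bears on the bush in the top view, and nothing is touching. I'm handing in.

```bash
python3 -c "
from bench import manip
print(manip.hand_in())"
```

```text
the job is handed in; nothing more can be done
None
```

The job is handed in at about 35 s on the robot's clock: the pin is home against the bush, the larger clip is snapped fully into the groove, and the smaller clip was left in the rack.

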